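# Release check on a seat-belt buckle

## Robot

A 7-joint arm with a two-finger parallel gripper is mounted at the origin on the work surface. World frame = base frame: x ahead of the robot, y to its left, z up, the work surface at z = 0. Lengths are in m, angles in rad, forces in N, time in s.
With the tool pointing down it reaches from about 0.4 to 0.85 m from the base axis. Payload 6.9 kg.
Tool frame: the origin (TCP) lies midway between the tips of the shut fingers; the grasp point (between the pads) lies behind it (ctrl.pinch_z is the z of the grasp point in the tool frame, in m); z points along the fingers, y is the direction in which the jaws open and shut (so a half turn about z gives the same grasp; the last joint's range is limited). The gripper opens to 85 mm and grips with 20 to 120 N. Pads are 22 mm wide; open, the fingers measure 114 mm over their backs; the gripper's body (76 mm by 85 mm) begins 54 mm behind the grasp point. The pads swing forward as they close: fully open they stand 13 mm farther back than shut.
Start: joints at [1.302, 0.507, -0.238, 1.5, 0.126, 1.149, -0.155], TCP at [0.228, -0.582, 0.231] pointing down, gripper open.
Joint ranges: [-3.08, 3.08], [-0.24, 2.05], [-1.43, 1.35], [0, 2.5], [-1.52, 4.66], [0.17, 1.96], [-2.89, 2.89]. Speed limits (rad/s): [2.39, 2.39, 3.14, 3.14, 3.14, 3.14, 3.14].

## Interface

Orientations are given as a unit quaternion [w, x, y, z].
In Python, from station import ctrl, get_state, vision, ticket, models gives the robot as it stands. Calls block until the motion is done:
- ctrl.movep(position, orientation): joint-space move of the TCP to a pose.
- ctrl.movel(position, frame=None, max_speed=0.15): straight line of the TCP; frame=None keeps the orientation; max_speed is the mean speed in m/s.
- ctrl.set_joints(angles): joint-space move.
- ctrl.ungrasp() and ctrl.close_gripper(force=None): open the fingers fully, or close them until they stop; force is the grip in N (None keeps the last).
- ctrl.pause(seconds).
- ctrl.ik(position, orientation): joint angles nearest the present ones, or None.
- get_state(): the state.
- vision.grab_frame(name): name is "scene" or "top" or "wrist"; returns (picture, depth): 400x640x3 uint8, blue, green, red; 400x640 float32, m along the optical axis (not along the pixel's ray), 0 where there is no reading.
- vision.camera_info(name): a dict with "mtx" (3x3 intrinsics, pixels), "R" (3x3) and "t" (3): a world point X has camera coordinates R X + t; the wrist camera has in their place "hand_eye" (4x4, takes a point from camera to tool coordinates, whose origin is the TCP and whose axes are the flange's). Camera axes: x right, y down, z forward; pixel columns grow to the right and rows downward; lengths in m; the calibration is good to about 2 mm. The wrist camera is an equidistant fisheye: a pixel r from the principal point sees the ray r / f radians off the axis. A picture is of the moment at which its call begins: read the wrist's pose just before it. camera_info takes no time and is no camera call.
A pose or a line that the arm cannot do raises ctrl.Unreachable and nothing moves.
- ticket.close_job(): hands the job in, once; it reports no verdict.
Trained networks look in the newest picture that a camera, given by its name, has taken for a name from the list of things; names that differ only in an ending like _2 or _b are one class to them, and where a whole thing is asked for, a point or a joint stands for the part that bears it (a point fixed in the world has none). Each returns a list of dicts, best first, with "p" (0 to 1); they miss things now and then, are a little off and sometimes report something else, mostly with a low value. They report only what shows in the picture. A call takes as long as a camera call. They do not tell look-alikes from the thing itself.
- models.recognise(camera, target): "point" ([column, row] in pixels, amid what is visible of it).
- models.masks_of(camera, target): "mask" (400x640 bool, what is visible of it) and "point" ([column, row] in pixels, amid what is visible of it).
The state is a dict: "time": time; "qpos": joint angles; "qd": joint speeds; "tau": joint torques, N m; "tcp_pos": TCP position; "eef_rot": TCP orientation; "contact_force": force on the tool from outside, world axes, zero at the start; "wrist_torque": the same for the moment, N m; "width": finger opening in m.
Only numpy, scipy, OpenCV 4.12 (cv2) and the standard library are available. Lean on these libraries where they do the work, as an engineer would, in place of code of your own. Each camera call takes 0.05 s, during which the arm holds its last target. There are 200 camera calls.

## Task

Check the release of the seat-belt buckle with the red button: press the red button down with one finger so that the spring pops the tongue out, and have your other finger ready to trap the tongue so that it never gets more than 60 mm (about a thumb's length) out of the buckle. Then back away and leave the popped tongue lying flat on its board, just in front of the buckle and not pushed back in. Do not lift the tongue, and leave the buckle with the blue button and everything else on the counter as they are.

Things in the scene. Friction and masses are not known exactly. Their poses are not given: they have to be found in the camera images.
- board_red: Fixed white check board of the red-button buckle, 212 x 90 x 12 mm, flat on the counter. Origin: centre of its underside; x runs along it towards the buckle's bolted tail; the tongue pops out towards -x. The black buckle is 54 mm wide, spans x = -11 to 65 mm, its cover 18 mm above the board. In front of it (x = -106 to -11 mm) the board is bare but for the tongue.
- mouth_red (a point): Point at the foot of the red-button buckle's mouth: on the board's top surface (12 mm above the counter), on the centre line, at the buckle's front face. Same axes as the board: -x is out of the buckle.
- button_red_top (a point): Centre of the top of the red push button (24 mm along x, 28 mm along y) in the buckle's cover; it moves with the button. Unpressed it stands 7 mm above the cover (25 mm above the board, 37 mm above the counter), 17 mm behind the mouth.
- button_red (a joint): How far the red button is pressed, in m: 0 = up, 0.006 = fully down (then 1 mm above the cover). Sprung: about 2 N at the start, 6 to 10 N fully down; it comes up again when let go. At about 4.5 mm the latch lets go.
- tongue_red_mid (a point): Centre of the grip of the red-button buckle's tongue, 13.5 mm above the board. The grip: grey block 26 mm long (x), 50 mm wide (y), 27 mm high, webbing slot in its upper part, solid bar across its outer (-x) end, resting on the board (friction about 0.25). A steel plate 24 mm wide reaches 24 mm into the mouth. Latched: centre 14 mm in front of the mouth, gap 1 mm. x points into the buckle.
- board_blue: Fixed white check board of the blue-button buckle, 212 x 90 x 12 mm, flat on the counter. Origin: centre of its underside; x runs along it towards the buckle's bolted tail; the tongue pops out towards -x. The black buckle is 54 mm wide, spans x = -11 to 65 mm, its cover 18 mm above the board. In front of it (x = -106 to -11 mm) the board is bare but for the tongue.
- mouth_blue (a point): Point at the foot of the blue-button buckle's mouth: on the board's top surface (12 mm above the counter), on the centre line, at the buckle's front face. Same axes as the board: -x is out of the buckle.
- button_blue_top (a point): Centre of the top of the blue push button (24 mm along x, 28 mm along y) in the buckle's cover; it moves with the button. Unpressed it stands 7 mm above the cover (25 mm above the board, 37 mm above the counter), 17 mm behind the mouth.
- button_blue (a joint): How far the blue button is pressed, in m: 0 = up, 0.006 = fully down (then 1 mm above the cover). Sprung: about 2 N at the start, 6 to 10 N fully down; it comes up again when let go. At about 4.5 mm the latch lets go.
- tongue_blue_mid (a point): Centre of the grip of the blue-button buckle's tongue, 13.5 mm above the board. The grip: grey block 26 mm long (x), 50 mm wide (y), 27 mm high, webbing slot in its upper part, solid bar across its outer (-x) end, resting on the board (friction about 0.25). A steel plate 24 mm wide reaches 24 mm into the mouth. Latched: centre 14 mm in front of the mouth, gap 1 mm. x points into the buckle.
- tongue_red: The loose tongue of the red-button buckle (50 to 100 g); origin: centre of the grip's underside, z up. Once unlatched a spring drives it along -x for 16 mm and throws it off at roughly 1 m/s: left to itself it slides well over 60 mm, along the board and off it.
- tongue_blue: The loose tongue latched in the blue-button buckle, to be left alone; origin: centre of the grip's underside.
- bulb_box: Orange bulb carton 32 x 32 x 52 mm standing between the boards; origin: centre of its underside.
- plug_box: Yellow and blue spark-plug carton 85 x 25 x 25 mm lying between the boards; origin: centre of its underside.
- oil_filter: Blue oil filter, 74 mm across, 87 mm high, standing; origin: centre of its underside.
- spray_can: Green can with a pale metal top, 52 mm across, 150 mm high, standing; origin: centre of its underside.
- tape_roll: Yellow tape roll, 96 mm across, 45 mm high, lying flat; origin: centre of its underside.
- screwdriver: Screwdriver lying on the counter, about 200 mm long; origin: underside near the middle of its length, x along it.
- pen_cup: Black pen cup, 72 mm across, 95 mm high, pens reaching to 150 mm; origin: centre of its underside.
Things that resemble listed ones, but are neither listed nor needed, are in the scene too. What is shaped like the board_blue but yellow is not meant. What is shaped like the tongue_red but yellow is not meant.

How it is judged:
By the outcome, as a careful person would: the job done as asked, in the order asked, and still so for the second after the job is handed in, with the robot touching nothing.
It also fails if it takes over 32 s, if anything falls off the work surface, if the arm or the gripper's body presses on something with over 40 N, if the wrist force passes 120 N, or if a joint passes its speed limit or range.

## Working session

There is one attempt and no reset: what is moved stays moved. The work goes in short steps, each a Python script; the robot and the scene stay as the last script left them, time stands still between calls to the robot, and variables do not carry over. Pictures are saved under pics/ and viewed, about 8 in all and at most 12, crops included, and the job is handed in when it is done.

```bash
ls; mkdir -p pics; python3 - <<'E'
from station import ctrl,get_state,vision
import cv2
for n in("scene","top"):
    p,d=vision.grab_frame(n);cv2.imwrite(f"pics/{n}0.png",p)
    i=vision.camera_info(n);print(n,i)
print(get_state()); print(ctrl.pinch_z)
E
```

```text
pics
scene {'mtx': array([[510.95019756,   0.        , 311.05885912],
       [  0.        , 510.95019756, 201.27903724],
       [  0.        ,   0.        ,   1.        ]]), 'R': array([[-6.17402558e-01,  7.86647151e-01,  5.84586229e-04],
       [ 6.58436454e-01,  5.17182321e-01, -5.46794187e-01],
       [-4.30436426e-01, -3.37207217e-01, -8.37266849e-01]]), 't': array([ 0.29345068, -0.35079388,  1.60131824])}
top {'mtx': array([[515.23772414,   0.        , 316.94351373],
       [  0.        , 515.23772414, 202.34210891],
       [  0.        ,   0.        ,   1.        ]]), 'R': array([[ 0.00707724, -0.99987353,  0.01424211],
       [-0.99277524, -0.00873157, -0.1196707 ],
       [ 0.11977992, -0.01329228, -0.99271148]]), 't': array([0.00668722, 0.53029584, 1.33455576])}
{'time': 0.1, 'qpos': array([ 1.30250487,  0.50827606, -0.23752667,  1.50101594,  0.1257138 ,
        1.14891577, -0.15481448]), 'qd': array([-5.64364365e-04, -2.60143365e-03, -2.37979128e-05, -2.60430241e-03,
       -7.59233846e-04,  1.28212482e-04, -1.48698623e-03]), 'tau': array([-4.70127765e-03, -6.21835327e+01, -2.19442248e+00, -2.50204378e+01,
        1.26243362e-02,  7.79605005e-03,  4.06728986e-05]), 'tcp_pos': array([ 0.2279787 , -0.58145698,  0.23050844]), 'eef_rot': array([-7.94329881e-04,  9.82585749e-01,  1.85807925e-01, -1.71715234e-04]), 'contact_force': array([-0.30489603,  0.17389911, -0.19880136]), 'wrist_torque': array([ 0.00587228, -0.02698484,  0.00799562]), 'width': 0.0854168093524433}
-0.0187
```

View pics/top0.png

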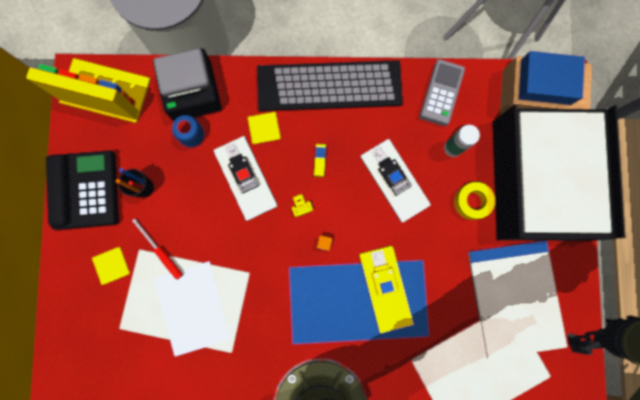

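View pics/scene0.png

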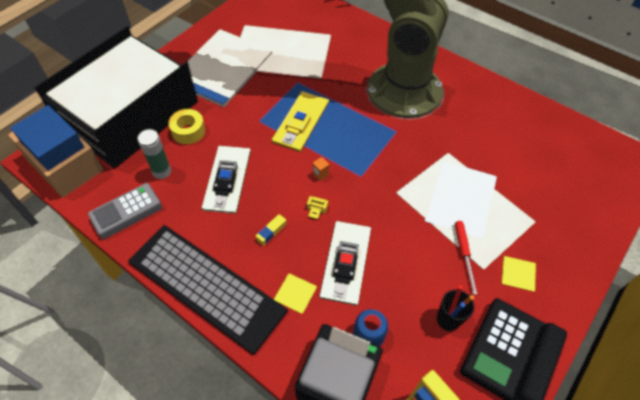

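The top view shows the red buckle on its board at about (242,173), with its tongue at (236,147) pointing away from the robot. The blue one is at (395,178), and the yellow look-alike is at (385,290). The oil filter at (187,130) is the closest other object to the red buckle. Next I'll measure the red board in both cameras.

```bash
cat > h.py <<'E'
import numpy as np,cv2
from station import ctrl,get_state,vision,models
def ray_fixed(n,px,z):
    i=vision.camera_info(n);c=-i["R"].T@i["t"]
    px=np.atleast_2d(px).astype(float)
    d=np.c_[px,np.ones(len(px))]@np.linalg.inv(i["mtx"]).T@i["R"]
    return c+d*((z-c[2])/d[:,2])[:,None]
def rot(q): 
    from scipy.spatial.transform import Rotation as R
    return R.from_quat([q[1],q[2],q[3],q[0]]).as_matrix()
def ray_wrist(st,px,z):
    i=vision.camera_info("wrist");K=i["mtx"];px=np.atleast_2d(px).astype(float)
    v=np.c_[(px[:,0]-K[0,2])/K[0,0],(px[:,1]-K[1,2])/K[1,1]];r=np.linalg.norm(v,axis=1)
    d=np.c_[v/np.maximum(r,1e-9)[:,None]*np.sin(r)[:,None],np.cos(r)]
    H=i["hand_eye"];Rw=rot(st["eef_rot"]);c=st["tcp_pos"]+Rw@H[:3,3];d=d@(Rw@H[:3,:3]).T
    return c+d*((z-c[2])/d[:,2])[:,None]
E
python3 - <<'E'
from h import *
np.set_printoptions(precision=4,suppress=True)
for n in("top","scene"):
    p,_=vision.grab_frame(n)
    for t,z in(("button_red_top",.037),("tongue_red_mid",.035)):
        for r in models.recognise(n,t)[:4]: print(n,t,r["p"],r["point"],ray_fixed(n,r["point"],z)[0])
    for r in models.masks_of(n,"board_red")[:4]:
        m=r["mask"].astype(np.uint8)
        b=cv2.boxPoints(cv2.minAreaRect(cv2.findNonZero(m)))
        w=ray_fixed(n,b,.012)
        ys,xs=np.nonzero(m);pw=ray_fixed(n,np.c_[xs,ys],.012)[:,:2].astype(np.float32)
        print(n,r["p"],r["point"],m.sum(),cv2.minAreaRect(pw))
print(vision.camera_info("wrist"))
E
```

```text
top button_red_top 0.58 [242.9, 174.7] [0.6017 0.208  0.037 ]
top tongue_red_mid 0.78 [248.8, 185.5] [0.5732 0.1919 0.035 ]
top tongue_red_mid 0.52 [303.0, 205.1] [0.5222 0.0477 0.035 ]
top 0.95 [242.2, 173.9] 2494 ((0.5984761118888855, 0.20758366584777832), (0.2157815545797348, 0.09372732043266296), 25.80270767211914)
top 0.58 [242.1, 172.7] 97 ((0.6080138683319092, 0.2123943269252777), (0.02581668272614479, 0.02887742966413498), 27.48860740661621)
scene button_red_top 0.49 [347.5, 258.9] [0.6064 0.215  0.037 ]
scene tongue_red_mid 0.79 [347.3, 246.8] [0.579  0.1947 0.035 ]
scene tongue_red_mid 0.72 [316.3, 209.0] [0.5392 0.0673 0.035 ]
scene 0.63 [342.5, 266.6] 2657 ((0.6026219129562378, 0.21006107330322266), (0.21678727865219116, 0.09090915322303772), 26.081714630126953)
{'mtx': array([[309.7069,   0.    , 322.6352],
       [  0.    , 309.7069, 204.6164],
       [  0.    ,   0.    ,   1.    ]]), 'hand_eye': array([[-0.0001, -0.9535, -0.3014,  0.0773],
       [ 1.    ,  0.0001, -0.0005,  0.0002],
       [ 0.0005, -0.3014,  0.9535, -0.1428],
       [ 0.    ,  0.    ,  0.    ,  1.    ]])}
```

```bash
cat >> h.py <<'E'
from scipy.spatial.transform import Rotation
def pose(bc,ang,h,bx=.011,th=np.radians(9),s=1,by=0.):
    """bc board centre xy; h = height of the pressing finger's inner tip edge; s: sign of tool y"""
    e=np.array([np.cos(ang),np.sin(ang),0]);zz=np.array([0,0,1.])
    j=-np.cos(th)*e-np.sin(th)*zz; zt=np.sin(th)*e-np.cos(th)*zz
    y=s*j; R=np.c_[np.cross(y,zt),y,zt]
    P=np.array([bc[0],bc[1],h])+bx*e+by*np.cross(zz,e)
    q=Rotation.from_matrix(R).as_quat()
    return P+.0427*j+.013*zt, [q[3],q[0],q[1],q[2]]
E
python3 - <<'E'
from h import *
np.set_printoptions(precision=3,suppress=True)
bc=(.600,.209);a=np.radians(26);q0=get_state()["qpos"];best=None
for s in(1,-1):
    for h in(.037,.137):
        p,q=pose(bc,a,h,s=s);k=ctrl.ik(p,q);print(s,h,p,k)
        if h>.1 and k is not None and (best is None or abs(k-q0).max()<best[0]): best=(abs(k-q0).max(),p,q,s)
print("use",best[3]); t=get_state()["time"]
ctrl.movep(best[1],best[2]);st=get_state();print(st["time"]-t,st["tcp_pos"],best[1])
ctrl.pause(.2);st=get_state()
im,_=vision.grab_frame("wrist");cv2.imwrite("pics/w1.png",im)
for t,z in(("button_red_top",.037),("tongue_red_mid",.039)):
    for r in models.recognise("wrist",t)[:3]:print(t,r["p"],r["point"],ray_wrist(st,r["point"],z)[0])
for r in models.masks_of("wrist","board_red")[:2]:
    ys,xs=np.nonzero(r["mask"]);pw=ray_wrist(st,np.c_[xs,ys],.012)[:,:2].astype(np.float32)
    print(r["p"],r["point"],cv2.minAreaRect(pw))
E
```

```text
1 0.037 [0.574 0.196 0.017] [-0.704  0.735  0.553  1.948 -0.838  0.527 -2.258]
1 0.137 [0.574 0.196 0.117] [-0.924  0.705  0.952  1.865 -0.856  0.848 -2.24 ]
-1 0.037 [0.574 0.196 0.017] [-0.06   0.697 -0.473  1.94   0.657  0.487 -0.531]
-1 0.137 [0.574 0.196 0.117] [ 0.146  0.62  -0.804  1.852  0.659  0.773 -0.535]
use -1
3.0083 [0.574 0.195 0.117] [0.574 0.196 0.117]
button_red_top 0.74 [343.7, 210.1] [0.6   0.209 0.037]
tongue_red_mid 0.71 [305.4, 210.2] [0.572 0.198 0.039]
tongue_red_mid 0.67 [178.9, 289.2] [0.502 0.092 0.039]
0.96 [331.7, 196.0] ((0.5980833768844604, 0.20839858055114746), (0.21154384315013885, 0.09209603816270828), 26.347572326660156)
```

View pics/w1.png

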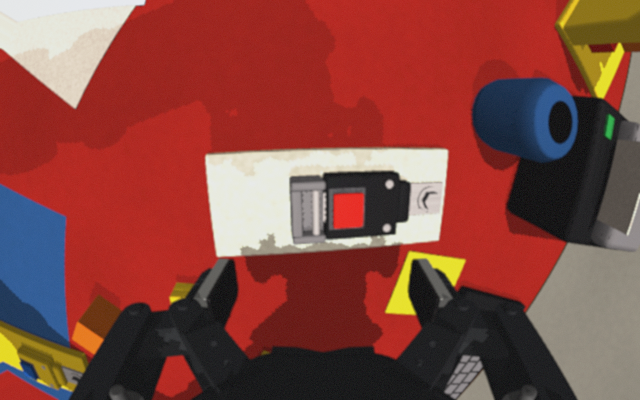

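The wrist picture confirms the layout. The button is at (348,210), and the tongue is at (308,208) on the robot's side, so it pops out to the left in the picture. The bolted tail is at (425,198). Now I'll descend to just above the button and check.

```bash
cat >> h.py <<'E'
BC=(.599,.2088);A=np.radians(26.3);TH=np.radians(8)
E
python3 - <<'E'
from h import *
np.set_printoptions(precision=4,suppress=True)
st=get_state();im,_=vision.grab_frame("wrist")
m=cv2.inRange(im[150:250,325:372],(0,0,180),(90,90,255))
hh=cv2.moments(m,True);c=[hh["m10"]/hh["m00"]+325,hh["m01"]/hh["m00"]+150]
ys,xs=np.nonzero(m);w=ray_wrist(st,np.c_[xs+325,ys+150],.037)[:,:2].astype(np.float32)
print("red",c,hh["m00"],ray_wrist(st,c,.037),cv2.minAreaRect(w))
e=np.array([np.cos(A),np.sin(A)]);print("expected",np.array(BC)+.006*e)
p,q=pose(BC,A,.075,th=TH,s=-1);ctrl.movep(p,q)
p,q=pose(BC,A,.043,th=TH,s=-1);ctrl.movel(p,max_speed=.06)
ctrl.pause(.1);st=get_state();print(st["time"],st["tcp_pos"],p,st["contact_force"])
im,_=vision.grab_frame("wrist");cv2.imwrite("pics/w2.png",im)
im,_=vision.grab_frame("scene");cv2.imwrite("pics/s2.png",cv2.resize(im[190:320,270:430],None,fx=4,fy=4,interpolation=2))
E
```

```text
red [348.177304964539, 210.7163120567376] 987.0 [[0.6035 0.2108 0.037 ]] ((0.6040339469909668, 0.21062034368515015), (0.02323792688548565, 0.027638405561447144), 26.680959701538086)
expected [0.6044 0.2115]
5.1 [0.5727 0.196  0.0245] [0.5726 0.1957 0.0242] [-0.3803  0.7293  0.6508]
```

View pics/w2.png

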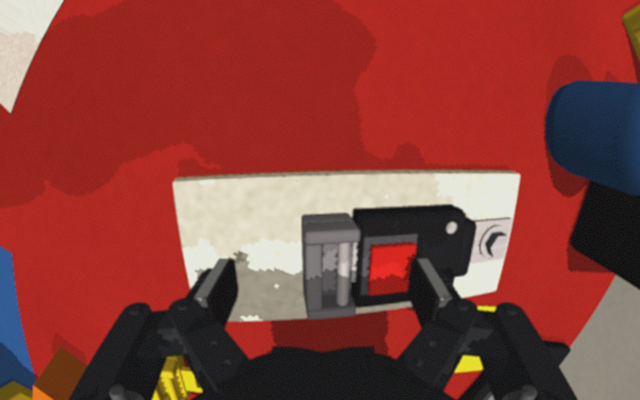

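View pics/s2.png

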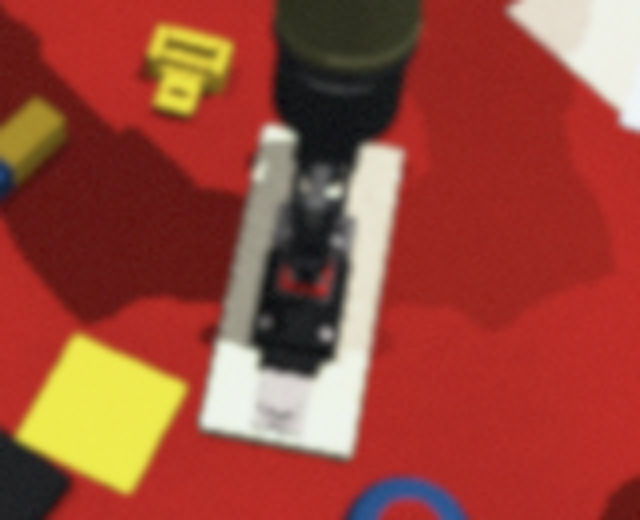

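```bash
python3 - <<'E'
from h import *
np.set_printoptions(precision=4,suppress=True)
st=get_state();e=np.array([np.cos(A),np.sin(A),0]);n=np.array([-e[1],e[0],0])
def brd(P): d=P-np.array([*BC,0]);return np.array([d@e,d@n,P[2]])*1000
for px,z in(((418,258),.043),((411,262),.043),((235,260),.031),((372,243),.037),((372,296),.037),((414,243),.037),((304,215),.039),((304,317),.012)):
    print(px,brd(ray_wrist(st,px,z)[0]))
R=rot(st["eef_rot"]);print(st["tcp_pos"],R, st["width"])
im=cv2.imread("pics/w2.png");cv2.imwrite("pics/w2c.png",cv2.resize(im[200:330,170:470],(780,338),interpolation=2))
E
```

```text
(418, 258) [15.5283  8.3054 43.    ]
(411, 262) [11.9501  6.4865 43.    ]
(235, 260) [-73.0335   7.6433  31.    ]
(372, 243) [-7.0077 15.6421 37.    ]
(372, 296) [ -4.8091 -15.2196  37.    ]
(414, 243) [15.279 13.762 37.   ]
(304, 215) [-39.2807  32.1746  39.    ]
(304, 317) [-38.9426 -44.634   12.    ]
[0.5728 0.1959 0.0245] [[-0.4431  0.8877  0.1253]
 [ 0.8965  0.4387  0.0619]
 [-0.      0.1398 -0.9902]] 0.08525715004139174
```

View pics/w2c.png

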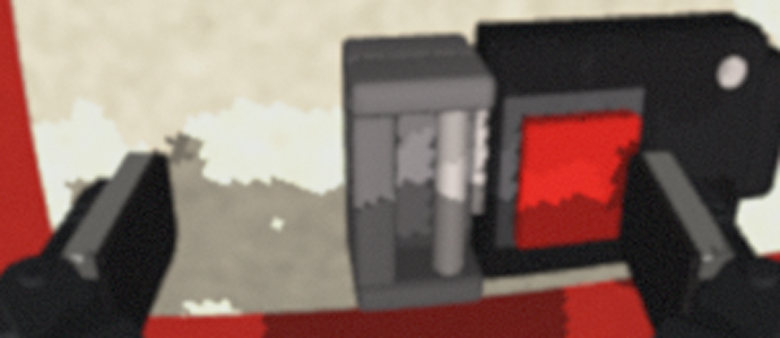

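The crop shows the right finger's tip over the button's outer part and the left finger clear of the tongue. The tips sit about 5 mm higher than assumed. I'll press with force guidance, starting 1 mm nearer the tongue.

```bash
python3 - <<'E'
from h import *
np.set_printoptions(precision=2,suppress=True)
BX=.010
p,_=pose(BC,A,.039,bx=BX,th=TH,s=-1);ctrl.movel(p,max_speed=.03);ctrl.pause(.1)
f0=get_state()["contact_force"];h=.039;on=None;log=[]
while h>.0225:
    h-=.001;p,_=pose(BC,A,h,bx=BX,th=TH,s=-1);ctrl.movel(p,max_speed=.02);st=get_state()
    f=st["contact_force"]-f0;log.append((round(h*1e3),*f,(st["tcp_pos"]-p)[2]*1e3))
    if on is None and f[2]>1.3:on=h
    if f[2]>16 or(on and on-h>=.0062): break
print(np.array(log),on,get_state()["time"])
im,_=vision.grab_frame("wrist");cv2.imwrite("pics/w3.png",im)
print([(r["p"],r["point"]) for r in models.recognise("wrist","tongue_red_mid")[:3]])
E
```

```text
[[38.    0.74 -0.43  0.04 -0.06]
 [37.    0.89  0.77  0.42  0.01]
 [36.    0.11 -1.07  2.27  0.15]
 [35.   -0.02 -1.05  3.    0.14]
 [34.    0.5  -0.64  4.45  0.05]
 [33.   -1.42 -0.39  3.85  0.05]
 [32.    0.3  -0.04  4.19  0.12]
 [31.   -0.72 -1.5   5.58  0.18]
 [30.   -2.34 -1.36  9.4   0.57]
 [29.   -3.86 -2.59 16.16  1.32]] 0.036 8.0833
[(0.82, [300.0, 278.3]), (0.63, [171.4, 386.7])]
```

View pics/w3.png

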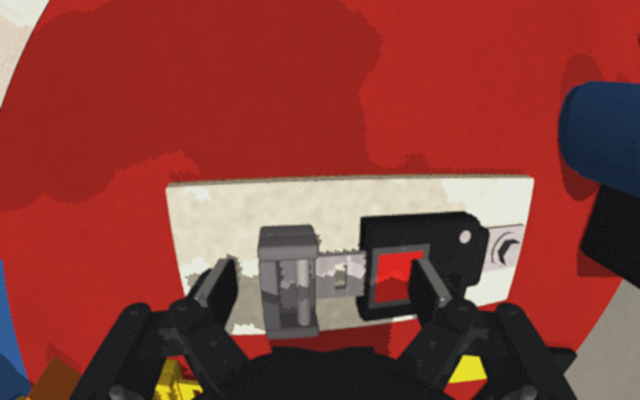

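The tongue has popped: its grip is at (288,280) with the plate showing at (340,272), about 10 mm clear of the trap finger at (237,262). I'll lift straight up and check.

```bash
python3 - <<'E'
from h import *
np.set_printoptions(precision=1,suppress=True)
for h,v in((.045,.04),(.16,.1)):
    p,_=pose(BC,A,h,bx=.010,th=TH,s=-1);ctrl.movel(p,max_speed=v)
ctrl.pause(.3);st=get_state();print(st["time"],st["contact_force"])
im,_=vision.grab_frame("wrist");cv2.imwrite("pics/w4.png",im)
e=np.array([np.cos(A),np.sin(A),0]);n=np.array([-e[1],e[0],0])
for t in("tongue_red_mid","button_red_top"):
  for r in models.recognise("wrist",t)[:2]:
    d=ray_wrist(st,r["point"],.036)[0]-np.array([*BC,0]);print(t,r["p"],r["point"],"x from mouth mm",(d@e)*1e3+11,"y",d@n*1e3)
im,_=vision.grab_frame("top");cv2.imwrite("pics/top4.png",im)
E
```

```text
10.3333 [0.4 0.  0.2]
tongue_red_mid 0.91 [289.5, 203.8] x from mouth mm -32.47791489548832 y 0.4388286281298108
tongue_red_mid 0.7 [184.5, 280.7] x from mouth mm -135.15303745421795 y -70.39805809328088
button_red_top 0.58 [344.8, 204.4] x from mouth mm 14.421878993518702 y -2.1427132974069982
```

View pics/w4.png

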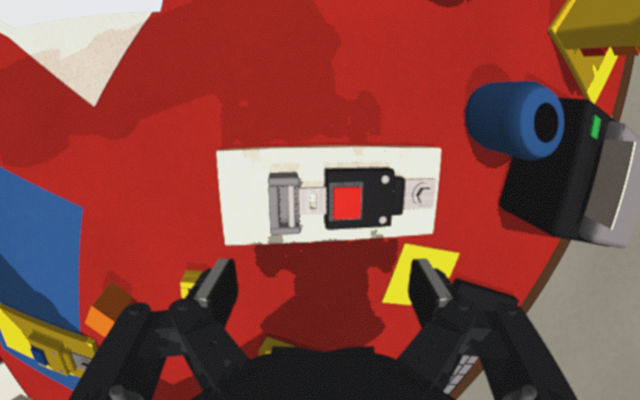

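View pics/top4.png

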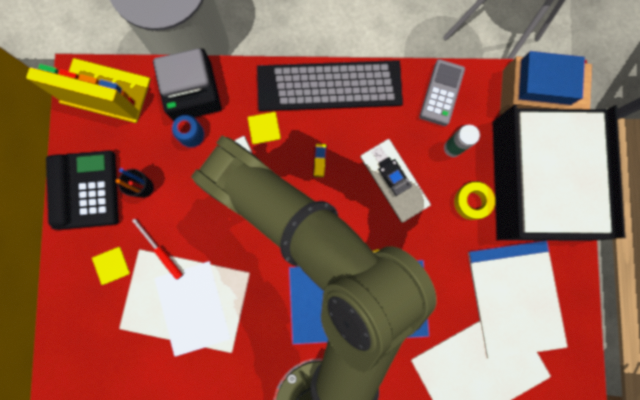

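The tongue lies flat about 33 mm in front of the mouth at (284,203). The button is back up at (347,201), and nothing else looks moved.

```bash
python3 -c "
from station import ticket;print(ticket.close_job())"
```

```text
the job is handed in; nothing more can be done
None
```

I pressed the red button fully down with one finger, holding the other about 62 mm in front of the mouth as a trap. The tongue popped out, I lifted straight up clear of it, and I handed the job in.

- **Tongue:** it lies flat on its board, with the centre of its grip about 33 mm in front of the mouth (roughly 19 mm of travel). It was about 10 mm clear of the trap finger when I looked after the press. I did not see the pop itself, but the trap finger limited the grip's centre to about 50 mm out.
- **Button:** it came back up after release. The press peaked at 16 N at the wrist as the button bottomed out.
- **Everything else:** the blue buckle and the other objects look unmoved in the last pictures. The arm hid part of the middle of the counter in the final overhead view, including the bulb carton, which did show in the wrist picture.
- **Robot:** about 10.4 s had passed on its clock at the last check before hand-in. The gripper was touching nothing (force about 0.4 N, which is noise).

Two checks disagreed slightly. The fingertips sat a few millimetres higher and about 2 mm further along the board than I had calculated. I shifted 1 mm toward the tongue and pressed by force rather than by height.

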